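# Load a loose cell from the sloping tray into the spring charger

### The arm

A 6-joint arm with a two-finger parallel gripper is mounted at the origin on a cart in front of the work surface, level with it; the furniture and walls round the work are solid. World frame = base frame: x ahead of the robot, y to its left, z up, the work surface at z = 0. Lengths are in m, angles in degrees, forces in N, time in s.
With the tool pointing down it reaches from about 0.225 to 0.875 m from the base axis. Payload 3.4 kg.
Tool frame: the origin (TCP) lies on the centre line of the jaws, within the pads' length; the fingertips stand 14 mm ahead of it and the grasp point (between the pads) lies 5 mm behind it; z points along the fingers, y is the line along which they close (so a half turn about z gives the same grasp; the last joint's range is limited). The gripper opens to 85 mm and grips with 20 to 120 N. Pads are 22 mm wide; open, the fingers measure 114 mm over their backs; the gripper's body (76 mm by 85 mm) begins 54 mm behind the grasp point. The pads swing forward as they close: fully open they stand 13 mm farther back than shut.
Start: joints at [61.478, 15.808, 86.224, -0, 77.962, -6.933], TCP at [0.212, 0.535, 0.212] pointing down, gripper open.
Joint ranges: [-165.64, 165.64], [-43.16, 119.46], [12.63, 154.43], [-67.54, 247.53], [6.08, 155.33], [-154.97, 154.97]. Speed limits (degrees/s): [147.25, 147.25, 180, 180, 180, 180].

### API

Orientations are given as [roll, pitch, yaw] about the fixed x, y, z axes, in that order (R = Rz(yaw) Ry(pitch) Rx(roll)).
In Python, from station import status, cams, close_job, spotter gives the robot as it stands.
- The arm moves only by the tool apply_moves, never from a script. Its argument "targets" is a list of rows, each a list of 4 numbers: the shift along the tool's x, y, z in m, then the turn about the tool's z in degrees. A call has exactly 5 rows; each row shifts and turns the commanded pose from where the row before left it, along the tool's axes as they then stand; what a row does not reach is not made up. A row lasts 1/8 s, in which the tool goes at most 62.5 mm and 10.7 degrees, less where a joint would pass 70% of its speed; a pose out of reach is approached as far as the arm can. A call is refused whole if a number of a shift passes 0.0625 or a number of a turn 10.7, either way. A call with a gripper value outside its range is refused whole. "hand" is the closure, from -1 (fully open) to 1 (shut), set as the call begins (left out, the last holds). The fingers move at their own pace and stop on an object; "force" is the grip in N (left out, the last holds). Time passes only in rows, so rows that do not move let the fingers close, or fill a call up. It gives the time, the measured TCP pose, the force, the opening and the grip force at its end, in the units of the state.
- status.get_state(): the state, without advancing time (a new reading comes with each control period).
- cams.grab_frame(name): name is "scene" or "side" or "wrist"; returns (picture, depth): 400x640x3 uint8, blue, green, red; 400x640 float32, m along the optical axis (not along the pixel's ray), 0 where there is no reading.
- cams.camera_params(name): a dict with "fx", "fy", "cx", "cy" (pixels), "cam_to_world" (4x4, takes a point from camera to world coordinates). Camera axes: x right, y down, z forward; pixel columns grow to the right and rows downward; lengths in m; the calibration is good to about 2 mm. A picture is of the moment at which its call begins: read the wrist's pose just before it. camera_params takes no time and is no camera call; for the wrist camera it gives the pose at the moment of the call.
- close_job(): hands the job in; it is judged then, once.
Trained networks look in the newest picture that a camera, given by its name, has taken for a name from the list of things; names that differ only in an ending like _2 or _b are one class to them, and where a whole thing is asked for, a point or a joint stands for the part that bears it (a point fixed in the world has none). Each returns a list of dicts, best first, with "conf" (0 to 1); they miss things now and then, are a little off and sometimes report something else, mostly with a low value. They report only what shows in the picture. A call takes as long as a camera call. They do not tell look-alikes from the thing itself.
- spotter.spot_in(camera, label): "extent" ([left, top, width, height] in pixels, round what is visible of it).
- spotter.outline_of(camera, label): "region" (400x640 bool, what is visible of it) and "extent" ([left, top, width, height] in pixels, round what is visible of it).
- spotter.landmark_of(camera, label): "pixel" ([column, row] in pixels: a listed point, or the origin of a listed thing).
The state is a dict: "clock": time; "joints": joint angles; "qd": joint speeds; "tau": joint torques, N m; "tcp_pos": TCP position; "orientation": TCP orientation; "contact_force": force on the tool from outside, world axes, zero at the start; "torque": the same for the moment, N m; "opening": finger opening in m; "gripper_force": force on a finger pad.
Only numpy, scipy, OpenCV 4.12 (cv2) and the standard library are available. Lean on these libraries where they do the work, as an engineer would, in place of code of your own. Each camera call takes 0.05 s, during which the arm holds its last target. There are 200 camera calls.

### The job

Take the loose round cell out of the sloping tray and load it into the charger: flat end against the spring slider, button end against the fixed contact, lying fully down in the cradle with the slider pressing on it. It rolls when not blocked, and it lies tight against the tray's tall wall, so it will have to be taken by its ends, set down and taken again. Leave the pliers, the heat sink and the wire spool where they are.

Things in the scene. Friction and masses are not known exactly. Their poses are not given: they have to be found in the camera images.
- cell: Loose battery cell, about 0.14 kg (varies): bare-metal round can 33 mm across, 58 mm long, with a small steel button (11 mm across, 2.5 mm high) on one end; 60.5 mm over all. Narrow black bands at both ends, the wider (3 mm) at the button end. Origin on its axis, mid-can; x axis along the can towards the button. It rolls freely about that axis, on the level bench too.
- cell_button (a point): Tip of the cell's button, on the cell's axis, 31.5 mm from its origin.
- cell_flat (a point): Middle of the cell's flat end, on its axis, 29 mm from its origin.
- tray: Fixed grey sheet-metal tray, open at the top, inside 70 mm (its x) by 150 mm (its y); walls 3 mm thick: the one at -x 31 mm high, at +x 18 mm, the ends 16 mm. The floor slopes 6 degrees down towards the tall -x wall: 4 mm above the bench there, 11 mm at the +x wall. Origin on the bench under the middle.
- tray_wall (a point): Top edge of the tray's tall wall, at its middle, 31 mm above the bench, on the inner face. The cell starts lying along this wall and touching it, its axis 16.8 mm from it (along the tray's x) and 22.4 mm above the bench, button towards the tray's +y, so no finger fits between cell and wall; its ends are free, with 35 to 55 mm to the end walls.
- charger: Fixed one-bay bench charger, black base 150 x 60 mm, 4 mm high beside the cradle. Origin on the bench under the middle of the bay; x axis along the bay from the spring slider to the fixed contact. Two grey ribs along x (26 mm wide over both, 11 mm high) cradle the cell, with room for fingers on either side. Its plastic is slippery: a cell resting a few mm off the middle slides home when pressed down.
- charger_seat (a point): Where the origin of a seated cell lies: 24 mm above the charger's origin, the cell's x axis along the charger's x axis.
- charger_contact (a point): Middle of the brass fixed contact, 31.5 mm from the charger's origin along its x, 24 mm above the bench, on the face of a grey housing 56 mm wide and 34 mm high that stands from there to +x.
- slider (a joint): Travel of the charger's spring slider: 0 = at rest, up to 0.017 m (end stop) when pushed towards the charger's -x. The spring resists with 4.5 N at 0, 7 N at 0.0105 (where it stands when the cell is seated), 9 N at the end stop. Gap between slider and fixed contact: 50 mm at rest, 67 mm at the end stop, so the 60.5 mm cell goes in only with the slider pushed back.
- slider_face (a point): Middle (in y) of the slider's flat face that presses on the cell, 24 mm above the bench, 18.5 mm to -x of the charger's origin at rest; moves with the slider. The slider is a black upright plate 24 mm wide, its face 6 to 60 mm above the bench: taller than the housing (34 mm), so a level cell held higher than the housing can push it back before being lowered.
- pliers: Bystander: loose black and grey pliers, 148 x 53 x 13 mm, origin under its middle. Leave alone.
- heat_sink: Bystander: loose finned aluminium heat sink, 30 x 40 x 22 mm, origin under its middle. Leave alone.
- spool: Bystander: loose white wire spool standing upright, 54 mm across, 42 mm high, origin under its middle. Leave alone.
- glue_gun: Obstacle: fixed red glue gun on its red stand between tray and charger, about 230 mm long, 60 mm wide and 160 mm high. Origin on the bench near its middle; it covers x = -44 to +14 mm and y = -138 to +91 mm of its own frame.
Mind the look-alikes: they are no part of the job. There is more than one size of the cell; the one meant has the size given above.

How it is judged (in metres and radians):
At the end, for the whole second after the job is handed in: The cell lies at rest, released, in the charger's cradle: its origin within 3 mm of the seated place along each charger axis, its axis within 0.08 rad of the bay's, the button at the fixed-contact end, the slider pushed back 7.5 to 13.5 mm by its flat end (x of cell in the frame of charger between -0.003 and 0.003 m and y of cell in the frame of charger between -0.003 and 0.003 m and z of cell in the frame of charger between 0.021 and 0.027 m and angle between the x axis of cell and the x axis of charger, either way round below 0.08 rad and x of cell_button in the frame of charger above 0.02 m and linear speed of cell below 0.01 m/s and value of joint slider between 0.0075 and 0.0135 m); the robot touches nothing.
It fails at once if the pliers are moved more than 30 mm (distance of pliers from where it was at the start of the episode above 0.03 m).
It fails at once if the heat sink is moved more than 30 mm (distance of heat_sink from where it was at the start of the episode above 0.03 m).
It fails at once if the wire spool is moved more than 30 mm (distance of spool from where it was at the start of the episode above 0.03 m).
It also fails if it takes over 61 s, if anything falls off the work surface, if the arm or the gripper's body presses on something with over 40 N, if the wrist force passes 120 N, or if a joint passes its speed limit or range.

## Working session

There is one attempt and no reset: what is moved stays moved. The work goes in short steps, Python scripts to look and compute and a tool call to move; the robot and the scene stay as the last step left them, time stands still between calls to the robot, and variables do not carry over. Pictures are saved under pics/ and viewed, at most 10 in all, crops included, and the job is handed in when it is done.

Besides the shell and the picture viewer there is one more tool, called after "Request:" as a command line: name --pt "numbers of a row" for each row, then --argument value for the rest. apply_moves: Moves the arm, as the interface text tells. Its arguments: {"type":"object","properties":{"targets":{"type":"array"},"hand":{"type":"number"},"force":{"type":"number"}},"required":["targets"]}

```bash
ls; mkdir -p pics
cat > h.py <<'E'
import numpy as np, cv2
from station import status, cams, close_job, spotter
def proj(cam,P):
    c=cams.camera_params(cam);T=np.linalg.inv(np.array(c["cam_to_world"]))
    p=T[:3,:3]@np.array(P)+T[:3,3];return np.array([c["fx"]*p[0]/p[2]+c["cx"],c["fy"]*p[1]/p[2]+c["cy"]])
def ray(cam,px):
    c=cams.camera_params(cam);T=np.array(c["cam_to_world"])
    d=T[:3,:3]@np.array([(px[0]-c["cx"])/c["fx"],(px[1]-c["cy"])/c["fy"],1.]);return T[:3,3],d
def at_z(cam,px,z):
    o,d=ray(cam,px);return o+d*(z-o[2])/d[2]
def at_depth(cam,px,D):
    o,d=ray(cam,px);u,v=int(round(px[0])),int(round(px[1]))
    w=D[max(0,v-1):v+2,max(0,u-1):u+2];w=w[w>0];return o+d*np.median(w) if w.size else None
def tri(a,b):
    (o1,d1),(o2,d2)=a,b
    s=np.linalg.lstsq(np.c_[d1,-d2],o2-o1,rcond=None)[0];p,q=o1+d1*s[0],o2+d2*s[1]
    return (p+q)/2,np.linalg.norm(p-q)
def cloud(cam,D):
    c=cams.camera_params(cam);T=np.array(c["cam_to_world"])
    v,u=np.mgrid[:400,:640];P=np.stack([(u-c["cx"])/c["fx"]*D,(v-c["cy"])/c["fy"]*D,D],-1)
    W=P@T[:3,:3].T+T[:3,3];W[D<=0]=np.nan;return W
E
cat > a.py <<'E'
from h import *
np.set_printoptions(precision=4,suppress=True)
ims=[]
for cam in["scene","side"]:
    im,D=cams.grab_frame(cam);cv2.imwrite(f"pics/{cam}0.png",im);np.save(cam+"0.npy",D)
    print(cam,np.array(cams.camera_params(cam)["cam_to_world"])[:3,3])
    for l in["cell","tray","charger","glue_gun","pliers","heat_sink","spool"]:
        for r in spotter.spot_in(cam,l)[:3]:print(cam,l,round(r["conf"],2),np.round(r["extent"]))
    for l in["cell","cell_button","cell_flat","tray_wall","charger","charger_seat","charger_contact","slider_face","tray","glue_gun"]:
        for r in spotter.landmark_of(cam,l)[:3]:
            print(cam,l,round(r["conf"],2),np.round(r["pixel"],1),at_depth(cam,r["pixel"],D))
    ims.append(im)
E
python3 a.py
```

```text
pics
scene [0.217  0.5967 0.8276]
scene cell 0.82 [260. 227.  30.  22.]
scene cell 0.72 [189. 202.  27.  30.]
scene tray 0.9 [232. 216.  76.  51.]
scene charger 0.62 [272. 180.  15.  14.]
scene charger 0.57 [361. 176.  38.  52.]
scene pliers 0.59 [141. 253.  66.  30.]
scene heat_sink 0.5 [271. 180.  17.  14.]
scene spool 0.84 [367. 137.  16.  21.]
scene spool 0.63 [363. 178.  37.  51.]
scene cell 0.88 [276.4 238.2] [0.5819 0.0367 0.0374]
scene cell 0.7 [201.4 216.6] [0.7671 0.0631 0.0429]
scene cell_button 0.89 [209.2 224.6] [0.7499 0.0617 0.0224]
scene cell_button 0.84 [258.5 242.1] [0.6271 0.0439 0.0066]
scene cell_button 0.6 [280.9 187.8] [ 0.6639 -0.1275  0.0185]
scene cell_flat 0.87 [195.3 203.2] [0.806  0.0343 0.0432]
scene cell_flat 0.58 [287.  234.6] [0.5668 0.0152 0.0354]
scene tray_wall 0.84 [276.7 243.6] [0.5774 0.044  0.0288]
scene charger 0.67 [376.1 206.1] [ 0.4263 -0.187   0.0084]
scene charger_seat 0.58 [378.6 197.4] [ 0.4198 -0.1736  0.0537]
scene charger_contact 0.84 [379.  193.7] [ 0.4354 -0.2309  0.0093]
scene charger_contact 0.44 [370.2 155. ] [ 0.5109 -0.3595  0
[... 782 characters left out ...]
e cell_button 0.66 [231.1 235.2] [0.7494 0.0635 0.0199]
side cell_button 0.4 [301.3 238.1] [0.5975 0.0844 0.0265]
side cell_flat 0.91 [202.3 230. ] [0.8139 0.0511 0.025 ]
side cell_flat 0.55 [317.8 224.1] [0.5645 0.0279 0.0292]
side tray_wall 0.57 [315.2 225.4] [0.5699 0.036  0.0303]
side tray_wall 0.23 [315.4 221.1] [0.5698 0.0238 0.0343]
side charger 0.66 [371.1 191.3] [ 0.433  -0.1906  0.0066]
side charger 0.24 [299.6 230.1] [0.6025 0.0575 0.0304]
side charger_contact 0.81 [366.7 176.6] [ 0.4429 -0.2282  0.0315]
side charger_contact 0.57 [380.2 181.4] [ 0.4126 -0.1745  0.0418]
side slider_face 0.78 [378.6 184.5] [ 0.4163 -0.1742  0.0334]
side tray 0.77 [301.5 234.9] [0.5972 0.0805 0.0319]
```

Run:
```python
import cv2,numpy as np
a=cv2.imread("pics/scene0.png")[110:310,120:420];b=cv2.imread("pics/side0.png")[110:310,160:460]
cv2.imwrite("pics/v1.png",cv2.resize(a,(800,533),interpolation=cv2.INTER_CUBIC));cv2.imwrite("pics/v2.png",cv2.resize(b,(800,533),interpolation=cv2.INTER_CUBIC))
```

```text
(no output)
```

View pics/v1.png

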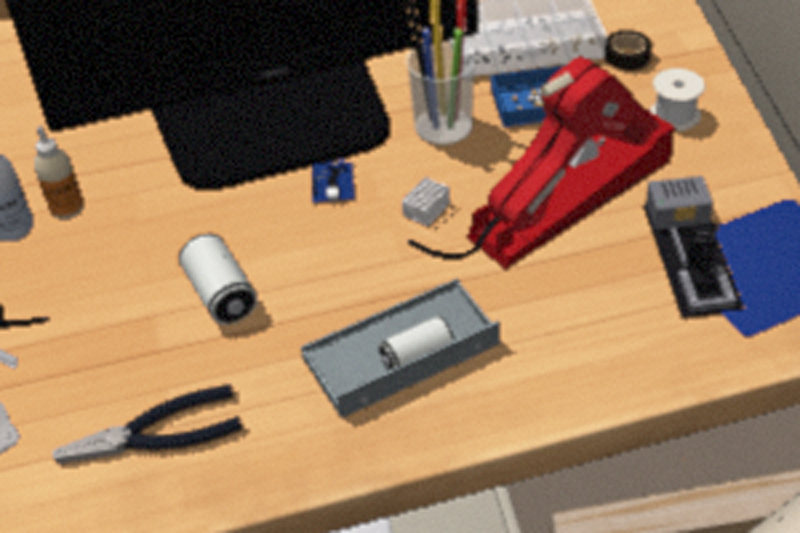

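View pics/v2.png

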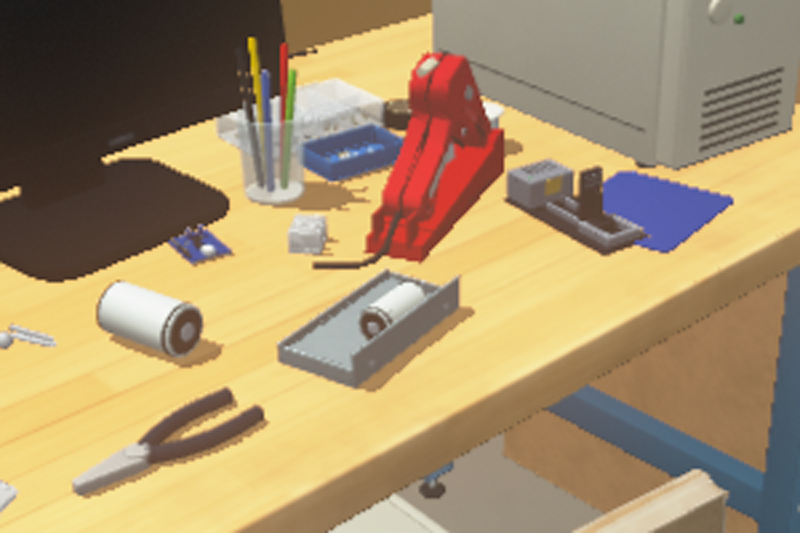

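The wanted cell is the small one in the tray (scene 276,238; side 305,227). The look-alike is the big white cell on the bench (scene 201,216; side 216,230), which is clearly larger. The small blue board and heat sink near scene 275,188 are also not it. Next I'll go above the tray with the wrist camera.

```bash
cat > m.py <<'E'
from h import *
from scipy.spatial.transform import Rotation as R
np.set_printoptions(precision=4,suppress=True)
def toolR(s=None):
    s=s or status.get_state();return R.from_euler("xyz",s["orientation"],degrees=True).as_matrix()
def delta(target,yaw=None):
    s=status.get_state();r=toolR(s);print("tool delta for",np.array(target),":",r.T@(np.array(target)-s["tcp_pos"]))
E
python3 - <<'E'
from m import *
s=status.get_state();print(s["clock"],s["orientation"],s["tcp_pos"]);print(toolR())
c=cams.camera_params("wrist");print(np.array(c["cam_to_world"]),c["fx"],c["cx"])
delta([.56,.06,.25])
E
```

```text
1.8 [179.9906  -0.0005 158.4083] [0.2116 0.5347 0.2121]
[[-0.9298  0.368   0.0001]
 [ 0.368   0.9298  0.0002]
 [ 0.      0.0002 -1.    ]]
[[ 0.3676  0.8801  0.3004  0.1352]
 [ 0.93   -0.3483 -0.1176  0.5656]
 [ 0.0012  0.3226 -0.9465  0.3749]
 [ 0.      0.      0.      1.    ]] 286.860420469126 315.9725338562375
tool delta for [0.56 0.06 0.25] : [-0.4986 -0.3132 -0.0379]
```

Request:
apply_moves --pt "-0.0499 -0.0313 -0.0038 0" --pt "-0.0499 -0.0313 -0.0038 0" --pt "-0.0499 -0.0313 -0.0038 0" --pt "-0.0499 -0.0313 -0.0038 0" --pt "-0.0499 -0.0313 -0.0038 0" --hand -1

```text
clock: 2.42
tcp_pos: [0.387, 0.2959, 0.2315]
orientation: [180.0, 0.0, 158.4]
contact_force: [0.4, 0.6, -0.5]
opening: 0.0855
gripper_force: 0.0
```

Request:
apply_moves --pt "-0.0499 -0.0313 -0.0038 0" --pt "-0.0499 -0.0313 -0.0038 0" --pt "-0.0499 -0.0313 -0.0038 0" --pt "-0.0499 -0.0313 -0.0038 0" --pt "-0.0499 -0.0313 -0.0038 0"

```text
clock: 3.05
tcp_pos: [0.5614, 0.0583, 0.2504]
orientation: [180.0, 0.0, 158.4]
contact_force: [0.2, 0.2, 0.1]
opening: 0.0852
gripper_force: 0.0
```

```bash
cat > w.py <<'E'
from m import *
import sys
n=sys.argv[1]
im,D=cams.grab_frame("wrist");np.save(n+".npy",D);np.save(n+"_T.npy",np.array(cams.camera_params("wrist")["cam_to_world"]))
cv2.imwrite(f"pics/{n}.png",im)
for l in sys.argv[2:]:
    for r in spotter.landmark_of("wrist",l)[:2]:print(l,round(r["conf"],2),np.round(r["pixel"],1),at_depth("wrist",r["pixel"],D))
print(status.get_state()["clock"])
E
python3 w.py w1 cell cell_button cell_flat tray_wall tray
```

```text
cell 0.91 [302.5 185. ] [0.5852 0.0274 0.0371]
cell 0.89 [358.1 292. ] [0.7728 0.0414 0.0444]
cell_button 0.81 [367.2 271.2] [0.7608 0.068  0.0136]
cell_button 0.58 [326.9 193.8] [0.6163 0.0544 0.0065]
cell_flat 0.88 [283.8 182.4] [0.5681 0.0103 0.0367]
cell_flat 0.7 [355.2 312.4] [0.8028 0.0304 0.0436]
tray_wall 0.66 [313.3 178.7] [0.5788 0.0499 0.0311]
tray 0.95 [305.3 198.1] [0.5997 0.0301 0.0342]
3.35
```

View pics/w1.png

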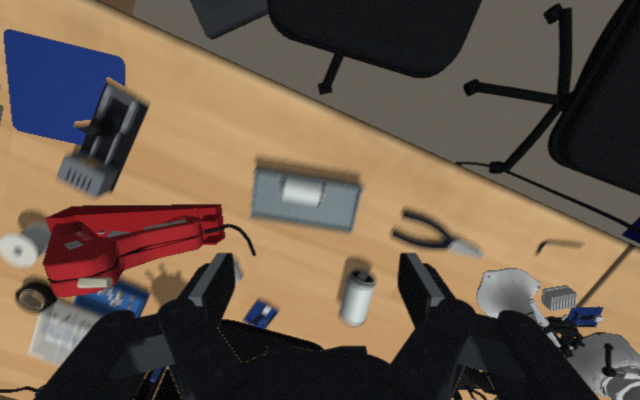

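Run:
```python
from m import *
D=np.load("w1.npy");W=cloud("wrist",D)
def box(x0,y0,x1,y1):return W[y0:y1,x0:x1].reshape(-1,3)
P=box(235,145,375,242);P=P[(P[:,2]>.0025)&(P[:,2]<.06)]
def rect(P,n):
    r=cv2.minAreaRect(P[:,:2].astype(np.float32)*1000);print(n,len(P),r)
rect(P,"tray all");
b=np.nanmedian(box(380,150,400,200)[:,2]);print("bench z",b)
m=spotter.outline_of("wrist","cell")
for r in m[:2]:
    Q=W[r["region"]];Q=Q[np.isfinite(Q[:,2])];print(r["extent"],r["conf"],Q.max(0),Q.min(0),np.median(Q,0));rect(Q[Q[:,2]>.028],"cell top")
    rect(Q,"cell")
C=box(50,70,160,205)
for a,bb,n in[(.002,.008,"base"),(.008,.02,"ribs"),(.028,.04,"housing"),(.045,.07,"slider")]:
    q=C[(C[:,2]>a)&(C[:,2]<bb)];
    if len(q)>3:rect(q,n);print(np.median(q,0))
for l in["charger","charger_seat","charger_contact","slider_face","glue_gun","heat_sink","spool"]:
    for r in spotter.landmark_of("wrist",l)[:1]:print(l,round(r["conf"],2),np.round(r["pixel"],1),at_depth("wrist",r["pixel"],D))
```

```text
tray all 5598 ((605.8623046875, 24.82977294921875), (214.75079345703125, 148.7740936279297), 69.0842514038086)
bench z 0.0004918935510769828
[340.2, 266.7, 36.3, 58.8] 0.91 [0.8261 0.0825 0.0466] [ 0.7431  0.0072 -0.0018] [0.7745 0.0469 0.0398]
cell top 1198 ((785.2979125976562, 46.21832275390625), (43.28007507324219, 81.64226531982422), 58.3801383972168)
cell 1425 ((788.050048828125, 50.83806610107422), (55.21373748779297, 81.70381164550781), 58.5595817565918)
[283.2, 174.4, 44.4, 28.6] 0.7 [0.6125 0.0644 0.0412] [0.5611 0.004  0.0044] [0.586  0.0343 0.037 ]
cell top 864 ((588.3526611328125, 34.113189697265625), (59.77288818359375, 32.085845947265625), 57.84996032714844)
cell 893 ((591.4580688476562, 32.7632942199707), (60.50532531738281, 39.623046875), 60.986759185791016)
base 5355 ((426.7854919433594, -208.15240478515625), (170.37741088867188, 187.49325561523438), 68.43350219726562)
[ 0.381  -0.2023  0.0038]
ribs 1488 ((424.5328369140625, -196.6746826171875), (55.394439697265625, 146.64227294921875), 36.03730392456055)
[ 0.4088 -0.168   0.0134]
housing 1437 ((436.1350402832031, -211.09486389160156), (56.35193634033203, 112.90375518798828), 34.23919677734375)
[ 0.4525 -0.2358  0.034 ]
slider 289 ((411.728515625, -179.85186767578125), (24.645729064941406, 9.22223949432373), 35.9888916015625)
[ 0.4126 -0.1773  0.0583]
charger 0.69 [109.6 139. ] [ 0.4267 -0.1971  0.0046]
charger_seat 0.97 [ 98.4 138.9] [ 0.4217 -0.2083  0.0092]
charger_contact 0.74 [ 91.6 159.2] [ 0.4434 -0.2255  0.0203]
slider_face 0.77 [106.5 126.9] [ 0.4163 -0.1728  0.032 ]
glue_gun 0.62 [304.6 196.3] [0.5965 0.0309 0.0382]
heat_sink 0.73 [232.1 264.1] [0.5425 0.0223 0.2851]
spool 0.33 [280.4 182.6] [0.5733 0.0004 0.0069]
```

Run:
```python
from m import *
D=np.load("w1.npy");W=cloud("wrist",D)
for p in[(190,140),(170,130),(200,60),(222,222),(60,210),(150,215),(220,150),(105,75),(140,95)]:print(p,W[p[1],p[0]])
print("tray corners",[W[y,x] for x,y in[(255,165),(360,182),(353,230),(252,215)]])
F=W.reshape(-1,3);s=status.get_state();q=(F-s["tcp_pos"])@toolR();f=(F[:,2]>.2)&(abs(q[:,0])<.04)&(abs(q[:,1])<.07)
print("finger tool coords: max z",np.sort(q[f][:,2])[-5:],q[f][:,1].min(),q[f][:,1].max(),q[f][:,0].min(),q[f][:,0].max())
# glue gun
g=F[(F[:,2]>.08)&(F[:,2]<.19)&(F[:,1]<0)];r=cv2.minAreaRect(g[:,:2].astype(np.float32));print(r,cv2.boxPoints(r))
# tray: profile in frame yaw
for yaw in(58,59,60,61):
    a=np.radians(yaw-90);x=np.array([np.cos(a),np.sin(a)]);y=np.array([-x[1],x[0]])
    c=W[150:245,235:375].reshape(-1,3);d=c[:,:2]-[.59,.034];u,v=d@x,d@y
    k=(c[:,2]>.024)&(c[:,2]<.036)&(u<-.012)&(u>-.05)&(abs(v)<.07)
    print(yaw,k.sum(),"wall u",np.percentile(u[k],[5,50,95]),"slope",np.polyfit(v[k],u[k],1))
```

```text
(190, 140) [ 0.4698 -0.096  -0.0013]
(170, 130) [ 0.4474 -0.1137  0.0019]
(200, 60) [ 0.3839 -0.0312  0.0014]
(222, 222) [ 0.599  -0.1105  0.0036]
(60, 210) [ 0.4902 -0.3337  0.0016]
(150, 215) [ 0.5437 -0.1892  0.0295]
(220, 150) [ 0.4981 -0.062   0.0009]
(105, 75) [ 0.3546 -0.1554  0.0039]
(140, 95) [ 0.3919 -0.1284 -0.    ]
tray corners [array([ 0.5365, -0.0247,  0.0009]), array([0.6129, 0.1093, 0.0147]), array([0.6792, 0.0751, 0.0187]), array([ 0.6063, -0.063 ,  0.0009])]
finger tool coords: max z [-0.0335 -0.0335 -0.0335 -0.0332 -0.0323] -0.06998957543228385 0.06999682939307643 -0.01345382787341155 0.02067314587636785
((0.6454256176948547, -0.25528648495674133), (0.1284530907869339, 0.24759821593761444), 73.35044860839844) [[ 0.5084 -0.2813]
 [ 0.7456 -0.3523]
 [ 0.7824 -0.2292]
 [ 0.5452 -0.1583]]
58 505 wall u [-0.0201 -0.018  -0.0126] slope [-0.0125 -0.0172]
59 506 wall u [-0.0198 -0.018  -0.0126] slope [ 0.0033 -0.0172]
60 508 wall u [-0.0206 -0.018  -0.0127] slope [ 0.02   -0.0172]
61 506 wall u [-0.0215 -0.0175 -0.0127] slope [ 0.0363 -0.0172]
```

Run:
```python
from m import *
s=status.get_state();r=toolR()
for z in(.014,0,-.013,-.035):
    print(z,[proj("wrist",s["tcp_pos"]+r@np.array([x,y,z])) for x,y in((-.011,-.0425),(.011,-.0425),(.011,-.057))])
W=cloud("wrist",np.load("w1.npy"))
for p in[(222,256),(228,258),(215,258),(232,275),(200,300),(405,258),(412,258)]:print(p,(W[p[1],p[0]]-s["tcp_pos"])@r)
```

```text
0.014 [array([253.0118, 242.2532]), array([250.6755, 212.5579]), array([228.8056, 212.559 ])]
0 [array([248.5026, 252.575 ]), array([245.8107, 221.0703]), array([222.3029, 221.0723])]
-0.013 [array([243.6927, 263.5854]), array([240.5923, 230.2013]), array([215.3275, 230.2043])]
-0.035 [array([233.7665, 286.3071]), array([229.7278, 249.2118]), array([200.8047, 249.2174])]
(222, 256) [ 0.0102 -0.0448 -0.0403]
(228, 258) [ 0.0094 -0.0419 -0.0407]
(215, 258) [ 0.0102 -0.0476 -0.0421]
(232, 275) [-0.0029 -0.0422 -0.0367]
(200, 300) [ 0.0089 -0.0441 -0.0707]
(405, 258) [ 0.0105  0.0432 -0.0426]
(412, 258) [ 0.0106  0.0465 -0.0428]
```

Run:
```python
from m import *
s=status.get_state();r=toolR();t=s["tcp_pos"]
for cam in("scene","side"):
    im,D=cams.grab_frame(cam);W=cloud(cam,D).reshape(-1,3);q=(W-t)@r
    k=(abs(q[:,0])<.03)&(abs(q[:,1])<.065)&(q[:,2]>-.1)&(q[:,2]<.06)
    print(cam,k.sum(),np.sort(q[k][:,2])[-8:],q[k][np.argsort(q[k][:,2])[-4:]])
    u,v=proj(cam,t).astype(int);print(u,v)
    for z in(.014,0,-.04):
        for y in(.05,-.05):cv2.circle(im,tuple(proj(cam,t+r@np.array([0,y,z])).astype(int)),0,(0,255,255) if z==.014 else (0,0,255) if z==0 else (0,255,0),-1)
    cv2.imwrite(f"pics/{cam}1.png",cv2.resize(im[v-60:v+40,u-65:u+65],None,fx=4,fy=4,interpolation=0))
a,b=cv2.imread("pics/scene1.png"),cv2.imread("pics/side1.png");h=min(len(a),len(b));cv2.imwrite("pics/v3.png",cv2.resize(np.hstack([a[:h],b[:h]]),(800,308)))
```

```text
scene 857 [-0.0341 -0.0337 -0.0335 -0.0333 -0.0332 -0.0326 -0.0323 -0.032 ] [[-0.0028 -0.0432 -0.0332]
 [ 0.0078  0.0481 -0.0326]
 [ 0.0079 -0.0439 -0.0323]
 [ 0.0042 -0.0446 -0.032 ]]
274 177
side 803 [-0.0343 -0.0342 -0.0341 -0.0339 -0.0339 -0.0334 -0.0334 -0.0332] [[ 0.0079 -0.0429 -0.0339]
 [ 0.0009  0.0489 -0.0334]
 [-0.0083 -0.046  -0.0334]
 [ 0.0024  0.0477 -0.0332]]
318 132
```

View pics/v3.png

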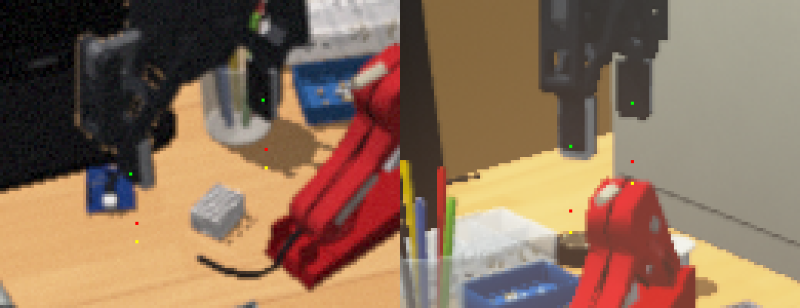

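Wrist view: tray (305,195) with the cell at (303,190) against its upper wall, charger (105,135). The side views show the fingertips about 34 mm *behind* the stated TCP when open, which contradicts the text. I'll use what the cameras show.

Run:
```python
from m import *
delta([.589,.034,.06])
```

```text
tool delta for [0.589 0.034 0.06 ] : [-0.0363 -0.014   0.1902]
```

Request:
apply_moves --pt "-0.0363 -0.014 0.03 9.4" --pt "0 0 0.055 0" --pt "0 0 0.055 0" --pt "0 0 0.05 0" --pt "0 0 0 0"

```text
clock: 4.47
tcp_pos: [0.5854, 0.0338, 0.0565]
orientation: [-179.8, -0.5, 149.0]
contact_force: [0.2, -0.0, -0.3]
opening: 0.0852
gripper_force: 0.0
```

```bash
cat > tip.py <<'E'
from m import *
# fingertips in tool coords + cell outline, from fixed cameras & wrist
s=status.get_state();r=toolR(s);t=s["tcp_pos"];print(s["clock"],t,s["orientation"],s["opening"])
for cam in("scene","side","wrist"):
    im,D=cams.grab_frame(cam);W=cloud(cam,D).reshape(-1,3);q=(W-t)@r
    for sg in(-1,1):
        k=(abs(q[:,0])<.02)&(q[:,1]*sg<.065)&(q[:,1]*sg>.012)&(q[:,2]>-.1)&(W[:,2]>.045)
        if k.sum()>8:print(cam,sg,k.sum(),"tip z",np.sort(q[k][:,2])[-6],"y",np.percentile(q[k][:,1],[2,98]),"x",np.percentile(q[k][:,0],[2,98]))
    for x in spotter.outline_of(cam,"cell")[:2]:
        Q=W[x["region"].ravel()];Q=Q[(Q[:,2]>.02)&(Q[:,2]<.06)]
        if len(Q)>20:
            a=cv2.minAreaRect((Q[:,:2]*1000).astype(np.float32));print(cam,"cell",round(x["conf"],2),a,np.median(Q,0))
cv2.imwrite("pics/last.png",im)
E
python3 tip.py
```

```text
4.475 [0.5854 0.0338 0.0565] [-179.752    -0.4826  149.0049] 0.08516652552372914
scene -1 241 tip z -0.036557874193564134 y [-0.064  -0.0193] x [-0.0077  0.0189]
scene 1 294 tip z -0.038860362363812545 y [0.0257 0.0629] x [-0.0102  0.0193]
scene cell 0.86 ((783.9619750976562, 44.068397521972656), (43.69390869140625, 83.41889953613281), 58.49375534057617) [0.777  0.0512 0.0392]
scene cell 0.68 ((585.3778076171875, 33.11308288574219), (60.7694206237793, 31.460702896118164), 55.56539535522461) [0.5836 0.0356 0.0357]
side -1 277 tip z -0.04094530787692626 y [-0.0634 -0.0296] x [-0.0119  0.0138]
side 1 259 tip z -0.04010132900270418 y [0.0388 0.0603] x [-0.0108  0.0132]
side cell 0.8 ((788.4652709960938, 49.91463088989258), (43.084083557128906, 85.40385437011719), 67.02995300292969) [0.7843 0.0561 0.0365]
side cell 0.49 ((594.24560546875, 42.493202209472656), (85.18888092041016, 34.35136795043945), 62.309234619140625) [0.5897 0.0471 0.0356]
wrist -1 7803 tip z -0.03953209443552594 y [-0.0642 -0.0347] x [-0.0145  0.0096]
wrist 1 6288 tip z -0.0402791614835089 y [0.037  0.0648] x [-0.0144  0.0094]
wrist cell 0.72 ((589.7366333007812, 31.96118927001953), (60.290863037109375, 29.05050277709961), 59.36716079711914) [0.587  0.0326 0.0378]
```

Request:
apply_moves --pt "0 0 0 0" --pt "0 0 0.02 0" --pt "0 0 0.02 0" --pt "0 0 0.02 0" --pt "0 0 0 0"

```text
clock: 5.4
tcp_pos: [0.588, 0.0337, -0.0007]
orientation: [-179.9, -0.1, 149.0]
contact_force: [-0.3, 0.1, 0.8]
opening: 0.0857
gripper_force: 0.0
```

```bash
python3 tip.py
python3 - <<'E'
import cv2
im=cv2.imread("pics/last.png");cv2.imwrite("pics/v4.png",im)
E
```

```text
5.4 [ 0.588   0.0337 -0.0007] [-179.9369   -0.1312  149.0096] 0.08565245587115763
scene -1 189 tip z -0.04839295529039914 y [-0.0646 -0.0259] x [-0.0085  0.0192]
scene 1 234 tip z -0.04787412871434027 y [0.0277 0.0628] x [-0.0095  0.0186]
scene cell 0.9 ((783.7265014648438, 44.335540771484375), (43.72093963623047, 84.04927825927734), 58.723419189453125) [0.7779 0.0504 0.039 ]
scene cell 0.64 ((586.8145751953125, 32.368812561035156), (59.597354888916016, 29.42455291748047), 57.00099182128906) [0.5847 0.0361 0.0357]
side -1 214 tip z -0.046613411643952704 y [-0.0634 -0.0274] x [-0.0089  0.0171]
side 1 232 tip z -0.046227788714880924 y [0.0315 0.064 ] x [-0.0085  0.0177]
side cell 0.79 ((786.3289794921875, 47.34418487548828), (45.576011657714844, 84.8694839477539), 61.91191482543945) [0.7839 0.0571 0.037 ]
side cell 0.61 ((586.0629272460938, 34.34013366699219), (62.65738296508789, 25.47395133972168), 64.97859191894531) [0.5858 0.0397 0.0371]
wrist -1 8420 tip z -0.04569250426738325 y [-0.0644 -0.0268] x [-0.0116  0.0154]
wrist 1 7551 tip z -0.045750315282642555 y [0.0158 0.0645] x [-0.0118  0.0154]
wrist cell 0.85 ((589.796875, 32.063621520996094), (60.3595085144043, 28.901588439941406), 58.44184112548828) [0.5862 0.0329 0.0377]
```

View pics/v4.png

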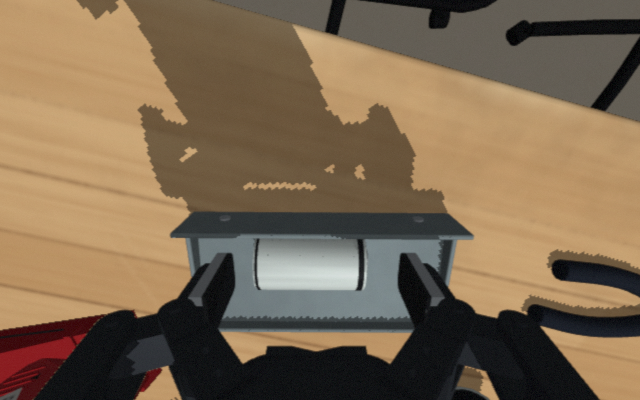

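Cell is at (310,264), framed between fingertips at (222,265) and (408,265), with the wider band and button on the right (+y). Going down.

Request:
apply_moves --pt "-0.0015 0 0.008 0" --pt "0 0 0.006 0" --pt "0 0 0.003 0" --pt "0 0 0 0" --pt "0 0 0 0"

```text
clock: 6.32
tcp_pos: [0.5904, 0.0329, -0.0169]
orientation: [180.0, 0.0, 149.0]
contact_force: [-0.0, -0.4, 0.1]
opening: 0.0852
gripper_force: 0.0
```

Run:
```python
from m import *
s=status.get_state();r=toolR(s);t=s["tcp_pos"]
im,D=cams.grab_frame("wrist");W=cloud("wrist",D).reshape(-1,3);q=(W-t)@r
for sg in(-1,1):
    for lo,hi in((.036,.042),(.042,.05),(.05,.06)):
        k=(abs(q[:,0])<.013)&(q[:,1]*sg>lo)&(q[:,1]*sg<hi)
        print(sg,lo,np.percentile(W[k][:,2],[0.5,2,5,25]))
im[::1];cv2.imwrite("pics/w5.png",im)
```

```text
-1 0.036 [0.0061 0.0065 0.007  0.0339]
-1 0.042 [0.0065 0.007  0.0164 0.0357]
-1 0.05 [0.0065 0.0245 0.0333 0.066 ]
1 0.036 [0.006  0.0062 0.0067 0.0077]
1 0.042 [0.0063 0.007  0.0081 0.0342]
1 0.05 [0.0069 0.0265 0.0328 0.0636]
```

Request:
apply_moves --pt "0 0 0 0" --pt "0 0 0 0" --pt "0 0 0 0" --pt "0 0 0 0" --pt "0 0 0 0" --hand -0.2 --force 40

```text
clock: 7.0
tcp_pos: [0.5904, 0.0328, -0.0165]
orientation: [180.0, 0.0, 149.0]
contact_force: [-0.9, -0.9, 5.7]
opening: 0.0595
gripper_force: 43.3
```

Request:
apply_moves --pt "0 0 -0.004 0" --pt "0 0 -0.015 0" --pt "0 0 -0.025 0" --pt "0 0 -0.03 0" --pt "0 0 0 0"

```text
clock: 7.62
tcp_pos: [0.5922, 0.033, 0.06]
orientation: [179.8, 0.3, 149.0]
contact_force: [-0.7, 0.0, -0.6]
opening: 0.0594
gripper_force: 44.4
```

Run:
```python
from m import *
s=status.get_state();r=toolR(s);t=s["tcp_pos"];print(s["contact_force"],s["opening"],t)
for cam in("wrist","side","scene"):
    im,D=cams.grab_frame(cam);cv2.imwrite(f"pics/g_{cam}.png",im);W=cloud(cam,D).reshape(-1,3);q=(W-t)@r
    for l in("cell","cell_button","cell_flat"):
        for x in spotter.landmark_of(cam,l)[:2]:print(cam,l,round(x["conf"],2),np.round(x["pixel"]),at_depth(cam,x["pixel"],D))
    k=(abs(q[:,0])<.02)&(abs(q[:,1])<.026)&(q[:,2]>-.07)&(W[:,2]>.045)
    if k.any():print(cam,"held cell tool",k.sum(),q[k].min(0),q[k].max(0),"z pct",np.percentile(q[k][:,2],[2,50,98]))
    for lo in(.033,.04):
        k=(abs(q[:,0])<.02)&(abs(q[:,1])<.06)&(abs(q[:,1])>lo)&(q[:,2]>-.09)&(W[:,2]>.045);print(" tips",np.sort(q[k][:,2])[-8:-5])
```

```text
[-0.6916  0.0218 -0.5516] 0.05944515154976041 [0.5922 0.033  0.06  ]
wrist cell 0.79 [434. 378.] [0.7631 0.0468 0.0397]
wrist cell 0.73 [315. 271.] [0.5817 0.0387 0.1093]
wrist cell_button 0.83 [440. 342.] [0.6159 0.0716 0.1358]
wrist cell_button 0.71 [255. 277.] [0.5694 0.0142 0.1095]
wrist cell_flat 0.56 [256. 276.] [0.5694 0.0149 0.109 ]
wrist cell_flat 0.45 [313. 277.] [0.5826 0.0363 0.1093]
wrist held cell tool 7835 [-0.0137 -0.026  -0.0558] [ 0.0169  0.026  -0.0273] z pct [-0.0549 -0.0514 -0.0351]
 tips [-0.0276 -0.0275 -0.0274]
 tips [-0.031  -0.031  -0.0308]
side cell 0.86 [216. 229.] [0.779  0.0681 0.0378]
side cell 0.7 [304. 199.] [0.592  0.0636 0.1075]
side cell_button 0.92 [228. 235.] [0.7546 0.0688 0.0238]
side cell_button 0.63 [299. 201.] [0.6011 0.0727 0.1069]
side cell_flat 0.73 [202. 226.] [0.8143 0.0485 0.0332]
side cell_flat 0.59 [313. 193.] [0.5731 0.0344 0.108 ]
side held cell tool 212 [-0.0036 -0.0256 -0.0548] [ 0.02    0.026  -0.0247] z pct [-0.0534 -0.0463 -0.0268]
 tips [-0.0249 -0.0242 -0.0237]
 tips [-0.0348 -0.0338 -0.0335]
scene cell 0.96 [202. 218.] [0.7629 0.0649 0.0433]
scene cell 0.63 [272. 217.] [0.5855 0.0409 0.1103]
scene cell_button 0.74 [272. 216.] [0.5864 0.0389 0.1111]
scene cell_button 0.66 [208. 224.] [0.752  0.0645 0.0262]
scene cell_flat 0.98 [198. 204.] [0.7996 0.034  0.0428]
scene cell_flat 0.79 [284. 213.] [0.5695 0.0184 0.1076]
scene held cell tool 335 [-0.0098 -0.0257 -0.0531] [ 0.02    0.026  -0.0241] z pct [-0.0527 -0.0468 -0.0268]
 tips [-0.0275 -0.027  -0.0269]
 tips [-0.0335 -0.0329 -0.0315]
```

Request:
apply_moves --pt "0.0195 -0.0389 0 0" --pt "0.0195 -0.0389 0 0" --pt "0.0195 -0.0389 0 0" --pt "0.0195 -0.0389 0 0" --pt "0 0 0 10.3"

```text
clock: 8.85
tcp_pos: [0.4398, -0.0609, 0.0569]
orientation: [-179.9, -0.1, 138.3]
contact_force: [0.8, -0.4, -0.8]
opening: 0.0595
gripper_force: 44.3
```

Request:
apply_moves --pt "0 0 0 10.27" --pt "0 0 0 10.27" --pt "0 0 0 10.27" --pt "0 0 0 10.27" --pt "0 0 0 10.27"

```text
clock: 9.48
tcp_pos: [0.4435, -0.0604, 0.0572]
orientation: [180.0, 0.0, 87.0]
contact_force: [-0.3, 0.2, -1.0]
opening: 0.0597
gripper_force: 44.4
```

Request:
apply_moves --pt "0 0 0 10.27" --pt "0 0 0 10.27" --pt "0 0 0 10.27" --pt "0 0 0 10.27" --pt "0 0 0 10.27"

```text
clock: 10.1
tcp_pos: [0.4435, -0.0604, 0.0572]
orientation: [180.0, -0.0, 35.7]
contact_force: [0.0, 1.4, -0.8]
opening: 0.0595
gripper_force: 44.4
```

Run:
```python
from m import *
s=status.get_state();r=toolR(s);t=s["tcp_pos"];print(s["contact_force"],s["opening"],t,s["orientation"])
for cam in("wrist","side","scene"):
    im,D=cams.grab_frame(cam);cv2.imwrite(f"pics/c_{cam}.png",im);W=cloud(cam,D).reshape(-1,3);q=(W-t)@r
    k=(abs(q[:,0])<.02)&(abs(q[:,1])<.026)&(q[:,2]>-.07)&(W[:,2]>.045)
    if k.any():print(cam,"held cell tool",k.sum(),q[k].min(0),q[k].max(0),"z pct",np.percentile(q[k][:,2],[2,50,98]))
    b=(abs(q[:,0])<.12)&(abs(q[:,1])<.12)&(W[:,2]<.02);print("bench below z",np.percentile(W[b][:,2],[2,50,98]))
```

```text
[ 0.0134  1.3884 -0.8305] 0.059464128924406674 [ 0.4435 -0.0604  0.0572] [179.985   -0.0175  35.672 ]
wrist held cell tool 7820 [-0.013  -0.026  -0.0576] [ 0.0172  0.026  -0.0289] z pct [-0.0564 -0.0529 -0.0368]
bench below z [-0.0005  0.0009  0.0138]
side held cell tool 230 [-0.011  -0.0256 -0.0643] [ 0.0171  0.0256 -0.0276] z pct [-0.0572 -0.0493 -0.0302]
bench below z [-0.5888 -0.0396  0.0124]
scene held cell tool 119 [-0.0176 -0.0255 -0.063 ] [ 0.0141  0.0259 -0.035 ] z pct [-0.0561 -0.049  -0.0364]
bench below z [-0.7597 -0.0148  0.0115]
```

Request:
apply_moves --pt "0 0 0.03 0" --pt "0 0 0.03 0" --pt "0 0 0.012 0" --pt "0 0 0.004 0" --pt "0 0 0 0"

```text
clock: 10.88
tcp_pos: [0.4439, -0.0605, -0.0185]
orientation: [180.0, -0.0, 36.0]
contact_force: [-0.0, -0.2, -1.5]
opening: 0.0596
gripper_force: 44.3
```

Request:
apply_moves --pt "0 0 0.002 0" --pt "0 0 0.001 0" --pt "0 0 0.001 0" --pt "0 0 0 0" --pt "0 0 0 0"

```text
clock: 11.5
tcp_pos: [0.4436, -0.0604, -0.0223]
orientation: [180.0, -0.0, 36.0]
contact_force: [-1.8, 0.3, 6.4]
opening: 0.0593
gripper_force: 45.3
```

Request:
apply_moves --pt "0 0 -0.0005 0" --pt "0 0 0 0" --pt "0 0 0 0" --pt "0 0 0 0" --pt "0 0 0 0" --hand -1

```text
clock: 12.12
tcp_pos: [0.4433, -0.0603, -0.0225]
orientation: [-180.0, 0.0, 36.0]
contact_force: [0.8, -0.1, 0.2]
opening: 0.0852
gripper_force: 0.0
```

```bash
cat > loc.py <<'E'
from m import *
s=status.get_state();r=toolR(s);t=s["tcp_pos"];print(s["clock"],s["opening"],t,s["orientation"])
im,D=cams.grab_frame("wrist");W=cloud("wrist",D)
for x in spotter.outline_of("wrist","cell")[:2]:
    Q=W[x["region"]];Q=Q[(Q[:,2]>.016)&(Q[:,2]<.05)]
    if len(Q)>20:
        a=cv2.minAreaRect((Q[:,:2]*1000).astype(np.float32));print("cell",round(x["conf"],2),a,np.median(Q,0),"top",np.percentile(Q[:,2],98),"tool",(np.r_[np.array(a[0])/1000,0]-t)@r)
cv2.imwrite("pics/loc.png",im)
E
python3 loc.py
```

```text
12.125 0.08516552051598585 [ 0.4433 -0.0603 -0.0225] [-179.9905    0.0007   36.0119]
cell 0.62 ((445.1510009765625, -59.14333724975586), (30.678159713745117, 60.40755081176758), 36.09830856323242) [ 0.4485 -0.0555  0.031 ] top 0.034166266498036744 tool [ 0.0022  0.0002 -0.0225]
```

Request:
apply_moves --pt "0 0 -0.03 0" --pt "0 0 -0.05 0" --pt "0 0 0 -10" --pt "0 0 0 -10" --pt "0 0 0 -10"

```text
clock: 12.85
tcp_pos: [0.4433, -0.0603, 0.0578]
orientation: [180.0, -0.0, 66.3]
contact_force: [0.4, 0.6, -0.6]
opening: 0.0855
gripper_force: 0.0
```

Request:
apply_moves --pt "0 0 0 -10" --pt "0 0 0 -10" --pt "0 0 0 -10" --pt "0 0 0 -10" --pt "0 0 0 -10"

```text
clock: 13.48
tcp_pos: [0.4432, -0.0603, 0.0575]
orientation: [-180.0, -0.0, 116.3]
contact_force: [0.6, -0.6, 0.6]
opening: 0.0851
gripper_force: 0.0
```

Request:
apply_moves --pt "0 0 0 -10" --pt "0 0 0 0" --pt "0 0 0 0" --pt "0 0 0 0" --pt "0 0 0 0"

```text
clock: 14.1
tcp_pos: [0.4433, -0.0603, 0.0576]
orientation: [180.0, -0.0, 126.0]
contact_force: [-0.4, -0.3, -0.5]
opening: 0.0857
gripper_force: 0.0
```

```bash
python3 loc.py; python3 -c "
from m import *
for cam in('scene','side'):
    cams.grab_frame(cam)
    for l in('cell_button','cell_flat'):
        for x in spotter.landmark_of(cam,l)[:2]:print(cam,l,round(x['conf'],2),at_z(cam,x['pixel'],.0165))
"
```

```text
14.1 0.08570216210099792 [ 0.4433 -0.0603  0.0576] [179.9956  -0.0037 125.9696]
cell 0.88 ((442.7349853515625, -59.39202117919922), (32.23246765136719, 58.7885856628418), 35.457088470458984) [ 0.4405 -0.056   0.0315] top 0.03442228797305719 tool [0.0011 0.0001 0.0576]
cell 0.52 ((420.0164794921875, -186.67015075683594), (35.685829162597656, 119.67134857177734), 44.11487579345703) [ 0.4664 -0.212   0.0178] top 0.02247876951719596 tool [-0.0886 -0.0931  0.0576]
scene cell_button 0.66 [ 0.4675 -0.0872  0.0165]
scene cell_button 0.59 [0.7541 0.0586 0.0165]
scene cell_flat 0.74 [0.8285 0.0188 0.0165]
scene cell_flat 0.72 [ 0.4183 -0.0339  0.0165]
side cell_button 0.79 [0.7511 0.0598 0.0165]
side cell_button 0.64 [ 0.457  -0.0872  0.0165]
side cell_flat 0.77 [0.8202 0.0253 0.0165]
side cell_flat 0.74 [ 0.4279 -0.0391  0.0165]
```

View pics/loc.png

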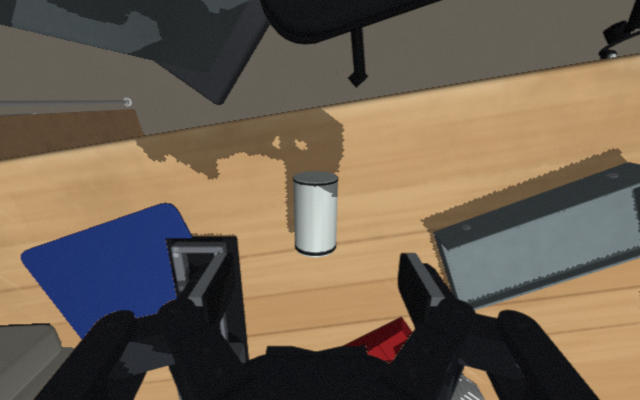

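Request:
apply_moves --pt "0.001 0 0.03 0" --pt "0 0 0.03 0" --pt "0 0 0.01 0" --pt "0 0 0.0055 0" --pt "0 0 0 0"

```text
clock: 15.12
tcp_pos: [0.4432, -0.0596, -0.0176]
orientation: [180.0, 0.0, 126.0]
contact_force: [0.7, -0.6, -0.3]
opening: 0.0854
gripper_force: 0.0
```

Request:
apply_moves --pt "0 0 0 0" --pt "0 0 0 0" --pt "0 0 0 0" --pt "0 0 0 0" --pt "0 0 0 0" --hand 0.5 --force 60

```text
clock: 15.75
tcp_pos: [0.4432, -0.0596, -0.0173]
orientation: [180.0, 0.0, 126.0]
contact_force: [0.1, -0.5, 6.0]
opening: 0.0309
gripper_force: 59.0
```

Request:
apply_moves --pt "0 0 0 0" --pt "0 0 0 0" --pt "0 0 0 0" --pt "0 0 0 0" --pt "0 0 0 0"

```text
clock: 16.38
tcp_pos: [0.4431, -0.0596, -0.0173]
orientation: [180.0, 0.0, 126.0]
contact_force: [-0.8, 0.2, 5.4]
opening: 0.0315
gripper_force: 59.0
```

Request:
apply_moves --pt "0 0 -0.01 0" --pt "0 0 -0.03 0" --pt "0 0 -0.04 0" --pt "0 0 0 0" --pt "0 0 0 0"

```text
clock: 17.0
tcp_pos: [0.4421, -0.0594, 0.0619]
orientation: [-180.0, -0.0, 126.0]
contact_force: [-0.6, 0.8, -1.9]
opening: 0.0313
gripper_force: 59.6
```

```bash
cat > held.py <<'E'
from m import *
s=status.get_state();r=toolR(s);t=s["tcp_pos"];print(s["clock"],s["contact_force"],s["opening"],t,s["orientation"])
im,D=cams.grab_frame("wrist");cv2.imwrite("pics/held.png",im);W=cloud("wrist",D).reshape(-1,3);q=(W-t)@r
k=(abs(q[:,1])<.012)&(abs(q[:,0])<.05)&(q[:,2]>-.07)&(q[:,2]<-.015)
p=q[k];print("cell tool min/max",np.percentile(p,0.5,0),np.percentile(p,99.5,0))
for x0 in(-.025,-.015,0,.015,.025):
    m=p[abs(p[:,0]-x0)<.004]
    if len(m)>10:
        h=m[abs(m[:,1])<.004];print("x",x0,"top z",np.percentile(h[:,2],[10,50]) if len(h) else None,len(m))
f=(abs(q[:,0])<.013)&(abs(q[:,1])>.018)&(abs(q[:,1])<.04)&(q[:,2]>-.08)&(q[:,2]<0);print("tips",np.sort(q[f][:,2])[-10:-6])
for cam in("scene","side"):
    im,D=cams.grab_frame(cam);cv2.imwrite(f"pics/held_{cam}.png",im);W=cloud(cam,D).reshape(-1,3);q=(W-t)@r
    f=(abs(q[:,0])<.045)&(abs(q[:,1])<.03)&(q[:,2]>-.065)&(q[:,2]<0)&(W[:,2]>.03);p=q[f]
    if len(p):print(cam,len(p),np.percentile(p,1,0),np.percentile(p,99,0))
    for l in("cell_button","cell_flat"):
        for x in spotter.landmark_of(cam,l)[:2]:
            P=at_depth(cam,x["pixel"],D);print(cam,l,round(x["conf"],2),x["pixel"],P,None if P is None else (P-t)@r)
E
python3 held.py
```

```text
17.0 [-0.5714  0.8452 -1.8671] 0.03130631573902689 [ 0.4421 -0.0594  0.0619] [-179.983    -0.0303  126.0095]
cell tool min/max [-0.0274 -0.0119 -0.0515] [ 0.0301  0.0119 -0.0213]
x -0.025 top z [-0.0511 -0.0502] 518
x -0.015 top z [-0.0509 -0.0501] 628
x 0 top z [-0.0508 -0.0502] 714
x 0.015 top z [-0.051  -0.0502] 793
x 0.025 top z [-0.0511 -0.0502] 885
tips [-0.0246 -0.0244 -0.0242 -0.0242]
scene 525 [-0.0218 -0.0287 -0.0644] [ 0.0334  0.027  -0.0206]
scene cell_button 0.82 [346.3, 201.2] [ 0.4491 -0.0328  0.154 ] [ 0.0174  0.0212 -0.0921]
scene cell_button 0.57 [208.2, 223.0] [0.7516 0.062  0.0275] [-0.0838  0.3217  0.0343]
scene cell_flat 0.69 [356.9, 223.3] [ 0.4215 -0.0349  0.0976] [ 0.0319 -0.0023 -0.0357]
scene cell_flat 0.67 [195.6, 204.1] [0.8039 0.0361 0.0428] [-0.1355  0.3488  0.019 ]
side 470 [-0.0222 -0.0276 -0.0644] [ 0.0342  0.0293 -0.0208]
side cell_button 0.87 [230.8, 235.7] [0.7503 0.0626 0.0181] [-0.0825  0.321   0.0436]
side cell_button 0.69 [367.4, 174.6] [ 0.4558 -0.036   0.1198] [ 0.0109  0.0248 -0.0579]
side cell_flat 0.9 [201.0, 226.1] [0.8165 0.0486 0.0332] [-0.1328  0.3663  0.0285]
side cell_flat 0.58 [380.2, 184.4] [ 0.4269 -0.0327  0.0977] [ 0.0306  0.0033 -0.0358]
```

```bash
cat > chg.py <<'E'
from m import *
import sys
a0=np.radians(-54.)
def an(W,n):
    W=W.reshape(-1,3);x=np.array([np.cos(a0),np.sin(a0)]);y=np.array([-x[1],x[0]]);d=W[:,:2]-[.425,-.198];u,v=d@x,d@y
    near=(abs(u)<.12)&(abs(v)<.05)
    def rep(k,l):
        if k.sum()>6:print(n,l,k.sum(),"u",np.percentile(u[k],[3,97]),"v",np.percentile(v[k],[3,97]),"mid v",np.mean(np.percentile(v[k],[3,97])),"z",np.median(W[k][:,2]))
    s=near&(W[:,2]>.05)&(W[:,2]<.064)&(abs(u+.022)<.02)&(abs(v)<.02);rep(s,"slider top")
    h=near&(W[:,2]>.031)&(W[:,2]<.037)&(u>.02);rep(h,"housing top")
    if h.sum()>20:
        r=cv2.minAreaRect((W[h][:,:2]*1000).astype(np.float32));print("   house rect",r)
    b=near&(W[:,2]>.0095)&(W[:,2]<.0135)&(abs(u)<.025)&(abs(v)<.02);rep(b,"ribs")
for cam in("scene","side"):
    an(cloud(cam,np.load(cam+"0.npy")),cam)
D=np.load("w1.npy");T=np.load("w1_T.npy");c=cams.camera_params("wrist")
v,u=np.mgrid[:400,:640];P=np.stack([(u-c["cx"])/c["fx"]*D,(v-c["cy"])/c["fy"]*D,D],-1);an(P@T[:3,:3].T+T[:3,3],"w1")
im,D=cams.grab_frame("wrist");an(cloud("wrist",D),"now")
E
python3 chg.py
```

```text
scene slider top 51 u [-0.0266 -0.017 ] v [-0.0128  0.0091] mid v -0.001831024086568456 z 0.0578526105281002
scene housing top 282 u [0.0317 0.1149] v [-0.0289  0.0462] mid v 0.008664145964445938 z 0.033701020420375205
   house rect ((476.71258544921875, -253.03114318847656), (79.77674865722656, 90.54475402832031), 36.73698806762695)
scene ribs 17 u [-0.0211  0.0176] v [-0.0039  0.0103] mid v 0.003192173910696392 z 0.011562571643927377
side slider top 46 u [-0.0285 -0.0182] v [-0.0123  0.0111] mid v -0.0005947772705341111 z 0.05806239050621137
side housing top 165 u [0.031  0.1122] v [-0.0279  0.0294] mid v 0.0007489445925205566 z 0.034998349605269596
   house rect ((470.88055419921875, -250.8599853515625), (67.41988372802734, 88.73081970214844), 56.1841926574707)
side ribs 28 u [-0.0218  0.022 ] v [-0.0149  0.0133] mid v -0.0008018887400218153 z 0.011609956552273148
w1 slider top 242 u [-0.0139 -0.0057] v [-0.0109  0.0119] mid v 0.0004990692149911486 z 0.06031115416885233
w1 housing top 1139 u [0.0454 0.1008] v [-0.0259  0.0275] mid v 0.0007813949978411599 z 0.03589484310518071
   house rect ((475.261962890625, -259.00067138671875), (65.90499877929688, 86.2537841796875), 59.18773651123047)
w1 ribs 135 u [-0.0234  0.0243] v [-0.0134  0.0129] mid v -0.00023351059784052202 z 0.012209952457194861
now slider top 39 u [-0.023  -0.0154] v [0.0023 0.0099] mid v 0.006052862092971672 z 0.06075785469548037
now housing top 757 u [0.0352 0.0721] v [-0.0174  0.0197] mid v 0.001190158857907157 z 0.03490172610330991
   house rect ((458.5166320800781, -243.010498046875), (58.682151794433594, 17.03312873840332), 88.41791534423828)
```

Request:
apply_moves --pt "-0.0309 -0.0238 0 0" --pt "-0.0309 -0.0238 0 0" --pt "-0.0309 -0.0238 0 0" --pt "-0.0309 -0.0239 0 0" --pt "0 0 0 0"

```text
clock: 18.02
tcp_pos: [0.4389, -0.2184, 0.062]
orientation: [180.0, 0.1, 125.8]
contact_force: [1.0, 0.1, -0.6]
opening: 0.031
gripper_force: 59.8
```

Request:
apply_moves --pt "0 0 0 0" --pt "0 0 0 0" --pt "0 0 0 0" --pt "0 0 0 0" --pt "0 0 0 0"

```text
clock: 18.65
tcp_pos: [0.4384, -0.2152, 0.0622]
orientation: [180.0, 0.0, 126.0]
contact_force: [0.4, 0.1, -0.8]
opening: 0.0315
gripper_force: 59.8
```

Run:
```python
from m import *
a=np.radians(-54);X=np.array([np.cos(a),np.sin(a)]);Y=np.array([-X[1],X[0]]);O=np.array([.425,-.198])
s=status.get_state();d=s["tcp_pos"][:2]-O;print("tcp u v z",d@X,d@Y,s["tcp_pos"][2],s["orientation"])
for cam in("wrist","scene","side"):
    im,D=cams.grab_frame(cam);cv2.imwrite(f"pics/ins_{cam}.png",im);W=cloud(cam,D).reshape(-1,3);e=W[:,:2]-O;u,v,z=e@X,e@Y,W[:,2]
    def rep(k,l):
        if k.sum()>5:print(cam,l,k.sum(),"u",np.percentile(u[k],[2,98]),"v",np.percentile(v[k],[2,98]),"z",np.percentile(z[k],[2,98]))
    rep((abs(v)<.02)&(u>-.035)&(u<-.005)&(z>.045)&(z<.066),"slider")
    rep((abs(v)<.02)&(abs(u-.02)<.05)&(z>.076)&(z<.118),"cell")
    rep((abs(v)<.04)&(u>.02)&(u<.12)&(z>.031)&(z<.038),"housing")
    rep((abs(v)<.02)&(u<.02)&(u>-.015)&(z>.009)&(z<.014),"ribs")
w=cv2.imread("pics/ins_wrist.png");cv2.imwrite("pics/v5.png",w)
```

```text
tcp u v z 0.021828417780150253 0.0007014967580870136 0.0621545458309851 [179.993    0.0037 126.0413]
wrist slider 735 u [-0.0236 -0.0154] v [-0.0115  0.0108] z [0.0471 0.062 ]
wrist cell 8793 u [-0.0076  0.0479] v [-0.0175  0.0175] z [0.0881 0.1146]
wrist housing 60 u [0.0349 0.1048] v [-0.028   0.0285] z [0.0315 0.0375]
wrist ribs 256 u [-0.0012  0.0192] v [-0.0133  0.012 ] z [0.0095 0.0131]
scene slider 66 u [-0.0278 -0.019 ] v [-0.0141  0.0093] z [0.0458 0.0617]
scene cell 326 u [-0.0116  0.0413] v [-0.0188  0.0183] z [0.0834 0.1157]
scene housing 175 u [0.0316 0.1084] v [-0.0261  0.0368] z [0.0311 0.0376]
scene ribs 12 u [-0.0128  0.0177] v [0.0062 0.0095] z [0.009  0.0129]
side slider 62 u [-0.0291 -0.018 ] v [-0.0135  0.0114] z [0.0454 0.0623]
side cell 243 u [-0.0117  0.0439] v [-0.0186  0.0193] z [0.0837 0.1171]
side housing 173 u [0.0307 0.1138] v [-0.029   0.0328] z [0.0313 0.0372]
side ribs 19 u [-0.0124  0.0181] v [-0.0122  0.0134] z [0.0095 0.013 ]
```

View pics/v5.png

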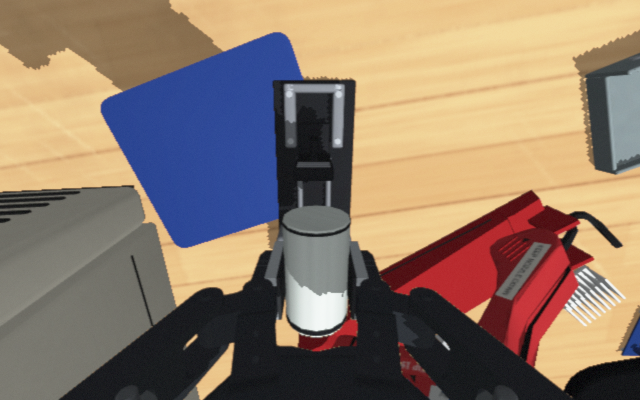

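Cell (317,270) is aligned with the slider plate (315,170) and bay. The flat end faces the slider and the button end is over the housing. Lowering to just above housing height, then pushing the slider back.

Request:
apply_moves --pt "0 0 0.015 0" --pt "0 0 0.015 0" --pt "0 0 0.01 0" --pt "0 0 0 0" --pt "0 0 0 0"

```text
clock: 19.42
tcp_pos: [0.4387, -0.2158, 0.0224]
orientation: [180.0, 0.0, 126.0]
contact_force: [-0.9, -0.2, -1.3]
opening: 0.031
gripper_force: 59.8
```

Request:
apply_moves --pt "0.006 0 0 0" --pt "0.006 0 0 0" --pt "0.005 0 0 0" --pt "0.004 0 0 0" --pt "0.003 0 0 0"

```text
clock: 20.05
tcp_pos: [0.4275, -0.1992, 0.0233]
orientation: [179.9, 0.5, 126.1]
contact_force: [3.6, -7.1, -2.6]
opening: 0.0312
gripper_force: 59.7
```

Request:
apply_moves --pt "0 0 0 0" --pt "0 0 0 0" --pt "0 0 0 0" --pt "0 0 0 0" --pt "0 0 0 0"

```text
clock: 20.68
tcp_pos: [0.4274, -0.1992, 0.0233]
orientation: [179.9, 0.5, 126.1]
contact_force: [3.7, -5.9, -2.7]
opening: 0.031
gripper_force: 59.7
```

```bash
cat > ins.py <<'E'
from m import *
a=np.radians(-54);X=np.array([np.cos(a),np.sin(a)]);Y=np.array([-X[1],X[0]]);O=np.array([.425,-.198])
s=status.get_state();t=s["tcp_pos"];d=t[:2]-O;print(s["clock"],"tcp u v z",d@X,d@Y,t[2],s["orientation"],s["contact_force"],"axis z",t[2]+.0343,"cell u",d@X-.0015)
for cam in("wrist","scene","side"):
    im,D=cams.grab_frame(cam);cv2.imwrite(f"pics/ins_{cam}.png",im);W=cloud(cam,D).reshape(-1,3);e=W[:,:2]-O;u,v,z=e@X,e@Y,W[:,2]
    def rep(k,l):
        if k.sum()>5:print(cam,l,k.sum(),"u",np.percentile(u[k],[2,98]),"v",np.percentile(v[k],[2,98]),"z",np.percentile(z[k],[2,98]))
    rep((abs(v)<.014)&(u>-.055)&(u<-.01)&(z>.053)&(z<.066),"slider")
    h=t[2]+.0343+.012
    rep((abs(v)<.01)&(abs(u)<.045)&(z>h)&(z<h+.008),"cell top")
E
python3 ins.py
```

```text
20.675 tcp u v z 0.002368370578711124 0.0012922881004748716 0.023314481265392872 [179.8903   0.5233 126.0594] [ 3.6594 -5.8718 -2.7398] axis z 0.05761448126539287 cell u 0.000868370578711124
wrist slider 1470 u [-0.0357 -0.0148] v [-0.0135  0.0127] z [0.0535 0.0656]
wrist cell top 4372 u [-0.0272  0.0283] v [-0.0089  0.0096] z [0.0699 0.0751]
scene slider 75 u [-0.0395 -0.0156] v [-0.0134  0.0136] z [0.0539 0.0652]
scene cell top 104 u [-0.0292  0.0235] v [-0.0092  0.0085] z [0.0697 0.0749]
side slider 64 u [-0.0407 -0.0146] v [-0.0137  0.0136] z [0.0539 0.0657]
side cell top 47 u [-0.0308  0.0075] v [-0.008   0.0087] z [0.0697 0.0761]
```

Request:
apply_moves --pt "0.002 0 0 0" --pt "0.0025 0 0 0" --pt "0 0 0 0" --pt "0 0 0 0" --pt "0 0 0 0"

```text
clock: 21.45
tcp_pos: [0.4253, -0.196, 0.0234]
orientation: [179.9, 0.6, 126.1]
contact_force: [3.6, -7.8, -2.6]
opening: 0.0311
gripper_force: 59.6
```

```bash
python3 ins.py
```

```text
21.45 tcp u v z -0.001450836207685454 0.0014177451085995983 0.023440123015410798 [179.8773   0.5971 126.0749] [ 3.6079 -7.7918 -2.5829] axis z 0.057740123015410795 cell u -0.002950836207685454
wrist slider 1493 u [-0.0396 -0.0145] v [-0.0136  0.0126] z [0.0535 0.0657]
wrist cell top 4340 u [-0.0311  0.0245] v [-0.0087  0.0096] z [0.07   0.0751]
scene slider 72 u [-0.0427 -0.0184] v [-0.0126  0.0138] z [0.0541 0.0656]
scene cell top 110 u [-0.0337  0.0191] v [-0.0092  0.0093] z [0.0698 0.0749]
side slider 60 u [-0.0425 -0.0298] v [-0.0124  0.0133] z [0.0535 0.0654]
side cell top 50 u [-0.0354  0.0045] v [-0.0069  0.0095] z [0.0701 0.0758]
```

Request:
apply_moves --pt "0 0 0.006 0" --pt "0 0 0.006 0" --pt "0 0 0.006 0" --pt "0 0 0.005 0" --pt "0 0 0 0"

```text
clock: 22.22
tcp_pos: [0.4263, -0.1962, 0.0005]
orientation: [179.8, 0.7, 126.0]
contact_force: [5.9, -6.9, -2.9]
opening: 0.0312
gripper_force: 59.7
```

```bash
python3 ins.py
```

```text
22.225 tcp u v z -0.000712990317405684 0.002107953583785512 0.0005107202854301163 [179.8014   0.6585 126.0329] [ 5.9228 -6.8754 -2.8707] axis z 0.03481072028543011 cell u -0.002212990317405684
wrist slider 1538 u [-0.0392 -0.0124] v [-0.0129  0.0111] z [0.0534 0.0619]
wrist cell top 3989 u [-0.039   0.0253] v [-0.0084  0.0096] z [0.0471 0.053 ]
scene slider 41 u [-0.0437 -0.0294] v [-0.0132  0.009 ] z [0.0535 0.0612]
scene cell top 106 u [-0.0415  0.0188] v [-0.0093  0.0093] z [0.047  0.0535]
side slider 41 u [-0.044  -0.0217] v [-0.013   0.0117] z [0.0537 0.0631]
side cell top 48 u [-0.043  0.002] v [-0.0075  0.0099] z [0.0479 0.0547]
```

Request:
apply_moves --pt "0.0005 -0.0015 0.003 0" --pt "0 0 0.003 0" --pt "0 0 0.003 0" --pt "0 0 0.0015 0" --pt "0 0 0 0"

```text
clock: 23.0
tcp_pos: [0.425, -0.1973, -0.009]
orientation: [179.8, 0.7, 126.1]
contact_force: [3.0, -7.4, 5.2]
opening: 0.0313
gripper_force: 60.6
```

```bash
python3 ins.py
```

```text
23.0 tcp u v z -0.0005644303014629023 0.00041500346297486976 -0.008977764514183383 [179.816    0.7338 126.0561] [ 2.998  -7.4396  5.2318] axis z 0.025322235485816615 cell u -0.0020644303014629023
wrist slider 1787 u [-0.0392 -0.031 ] v [-0.0114  0.011 ] z [0.0533 0.0619]
wrist cell top 3800 u [-0.0423  0.0256] v [-0.0095  0.0095] z [0.0379 0.0436]
scene slider 42 u [-0.043  -0.0317] v [-0.0126  0.0087] z [0.0539 0.0627]
scene cell top 94 u [-0.0425  0.0189] v [-0.0096  0.009 ] z [0.0378 0.0448]
side slider 37 u [-0.0433 -0.0344] v [-0.0113  0.0112] z [0.0541 0.063 ]
side cell top 52 u [-0.0428  0.0018] v [-0.0093  0.0091] z [0.0376 0.0447]
```

Request:
apply_moves --pt "0 0 0.001 0" --pt "0 0 0.001 0" --pt "-0.001 0 0 0" --pt "-0.001 0 0 0" --pt "0 0 0 0"

```text
clock: 23.78
tcp_pos: [0.4244, -0.1984, -0.01]
orientation: [179.9, 0.6, 126.1]
contact_force: [-2.5, -6.0, 19.6]
opening: 0.0313
gripper_force: 62.0
```

Request:
apply_moves --pt "0 0 0 0" --pt "0 0 0 0" --pt "0 0 0 0" --pt "0 0 0 0" --pt "0 0 0 0" --hand -0.2

```text
clock: 24.4
tcp_pos: [0.4211, -0.1944, -0.0136]
orientation: [-180.0, -0.0, 126.0]
contact_force: [-0.3, -0.9, 0.3]
opening: 0.0509
gripper_force: 0.0
```

Request:
apply_moves --pt "0 0 -0.01 0" --pt "0 0 -0.03 0" --pt "0 0 -0.03 0" --pt "0 0 -0.02 0" --pt "0 0 0 0"

```text
clock: 25.02
tcp_pos: [0.4225, -0.1954, 0.0784]
orientation: [179.9, 0.2, 126.0]
contact_force: [0.3, 0.5, 0.4]
opening: 0.0511
gripper_force: 0.0
```

Run:
```python
from m import *
a=np.radians(-54);X=np.array([np.cos(a),np.sin(a)]);Y=np.array([-X[1],X[0]]);O=np.array([.425,-.198])
print(status.get_state()["clock"])
for cam in("wrist","scene","side"):
    im,D=cams.grab_frame(cam);cv2.imwrite(f"pics/end_{cam}.png",im);W=cloud(cam,D).reshape(-1,3);e=W[:,:2]-O;u,v,z=e@X,e@Y,W[:,2]
    def rep(k,l):
        if k.sum()>5:print(cam,l,k.sum(),"u",np.percentile(u[k],[2,98]),"v",np.percentile(v[k],[2,98]),"z",np.percentile(z[k],[2,50,98]))
    rep((abs(v)<.014)&(u>-.055)&(u<-.01)&(z>.053)&(z<.066),"slider")
    for c in(-.02,0,.02):rep((abs(v)<.004)&(abs(u-c)<.006)&(z>.02)&(z<.052),f"top at {c}")
    rep((abs(v)<.02)&(abs(u)<.026)&(z>.028)&(z<.052),"cell upper")
cv2.imwrite("pics/v6.png",cv2.imread("pics/end_wrist.png"))
```

```text
25.025
wrist slider 497 u [-0.0353 -0.027 ] v [-0.0122  0.0107] z [0.0551 0.0594 0.061 ]
wrist top at -0.02 86 u [-0.0199 -0.0143] v [-0.0034  0.004 ] z [0.0383 0.0398 0.0411]
wrist top at 0 146 u [-0.0056  0.0058] v [-0.0035  0.0033] z [0.0384 0.0397 0.0411]
wrist top at 0.02 134 u [0.0144 0.0256] v [-0.0036  0.0034] z [0.0385 0.0397 0.0414]
wrist cell upper 2149 u [-0.0199  0.0249] v [-0.0158  0.0143] z [0.0288 0.0381 0.0406]
scene slider 42 u [-0.0385 -0.0285] v [-0.0137  0.0088] z [0.0536 0.0582 0.0619]
scene top at 0 13 u [-0.0051  0.0047] v [-0.0035  0.0031] z [0.0358 0.0395 0.0416]
scene top at 0.02 12 u [0.0144 0.0235] v [-0.0035  0.0033] z [0.0362 0.0399 0.0416]
scene cell upper 144 u [-0.0232  0.0256] v [-0.0158  0.012 ] z [0.0288 0.0375 0.0416]
side slider 39 u [-0.0384 -0.0273] v [-0.0132  0.0098] z [0.0536 0.0588 0.0627]
side top at 0.02 9 u [0.0162 0.0257] v [-0.0026  0.0033] z [0.0381 0.0411 0.0436]
side cell upper 122 u [-0.023   0.0253] v [-0.0068  0.0154] z [0.0289 0.0371 0.0429]
```

View pics/v6.png

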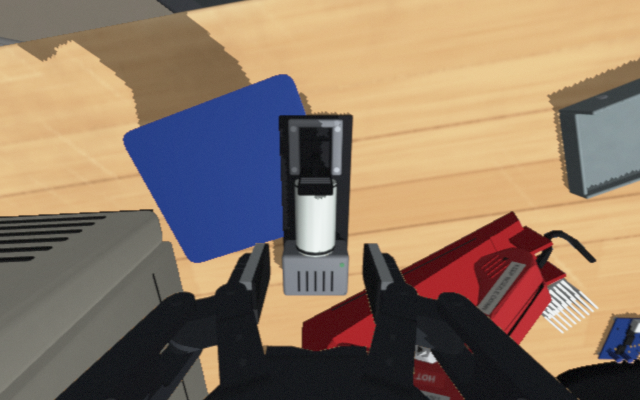

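The cell (316,225) lies level in the cradle between the slider (316,187) and the housing (315,270), button end at the contact. Its top is 40 mm high and the slider is pushed back about 11 mm. The gripper is clear, so I'm handing in.

```bash
python3 -c "
from station import close_job
print(close_job())"
```

```text
the job is handed in; nothing more can be done
None
```

The cell is loaded in the charger and the job is handed in (no verdict came back): at about 25 s it lay level and released, button at the fixed contact, the slider pressing on its flat end about 11 mm back.

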